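# Pull the cone hopper's hatch down with the hooked pole

### The job

Take the hooked pole from its stand, hook it into the ring at the top of the wafer-cone hopper's hatch and pull the hatch down until it snaps into its catch and stays open by itself. Pull gently: feel for the catch and do not haul hard against the stop behind it (keep well below 25 N), and touch the hatch and hopper with the pole only. Then unhook, lay the pole back in its stand as it was, and leave everything else on the table undisturbed.

Things in the scene. Friction and masses are not known exactly. Their poses are not given: they have to be found in the camera images.
- pole: Hooked pole, 297 mm long, 0.2 kg. Origin at the centre of its wooden grip block (x -60 to 60 mm, 22 mm wide, 28 mm high); x runs to the hook, z is up as it rests in the stand. Behind, a tail 18 mm wide, 20 mm high to x = -167; in front a collar 18 mm across to x = 70 and a steel rod 10 mm across to x = 130, where a straight prong 7 mm thick is bent off along -z, its tip 45 mm below the axis.
- hook_tip (a point): Tip of the prong, at x = 130, z = -45 mm of the pole; its axes are the pole's.
- stand: Fixed wooden stand, base 250 x 70 mm, holding the pole's axis level at 90 mm. Origin on the table under the middle of the grip block; x along the notches, to the hook end. Post at x = -110 mm for the tail (notch 28 mm wide, floor at 80 mm), post at x = 85 mm for the rod (18 mm wide, floor at 85 mm); posts 12 mm thick, notches flared at the top, tips at 116 mm.
- rest (a point): Point of the stand where the pole's origin lies when it is laid in (90 mm above the table); axes as the stand.
- hopper: Fixed plywood hopper for wafer cones, 180 mm deep (x), 220 mm wide (y), 270 mm high. Origin at the centre of its underside; its front, with the hatch, faces its own -x. The hatch, 194 mm wide, 198 mm high, 12 mm thick, is hinged along its lower edge; a spring pulls it shut (about 2 N at the ring when shut, 2 to 5 N when down), so unless it is caught it swings shut when let go.
- hatch (a joint): Hatch angle, rad: 0 = shut, upright; grows as its top comes out to the hopper's -x and down. At a place that varies, unmarked, between 0.57 and 0.93, it pushes past a spring bolt (pull at the ring rises to 8 to 12 N, then drops to about 5 N) and snaps in; a firm stop follows about 8 mm of ring travel past the peak. Caught, it rests between 0.61 and 0.98, with about 3 mm of play at the ring.
- hinge (a point): Middle of the hatch's hinge axis, 84 mm in front of (-x of) the hopper's origin and 50 mm above the table; the axis runs along the hopper's y. Its axes are the hatch's own: the hopper's when shut, and turning with it.
- ring (a point): Centre of the hole of the steel D-ring at the hatch's top, 20 mm in front of and 190 mm above the hinge when shut; axes turn with the hatch. The ring is square to the panel: level when shut, so the prong goes in from above. Hole 16 mm wide (y), 27 mm deep (x) from the panel's face to the outer bar; bar 5 mm thick, the outer one centred at x = -16 mm of this point.
- cone0: Wafer cone standing mouth down, 42 mm across, 105 mm high; bystander. Origin under its centre.
- cone1: A second such cone.
- cone2: A third such cone.
- bowl: Red plastic bowl, 150 mm across, 60 mm high; bystander. Origin under its centre.
- jar: Small glass jar, 60 mm across, 90 mm high; bystander. Origin under its centre.
- tin: Small metal tin, 64 mm across, 75 mm high; bystander. Origin under its centre.

How it is judged:
By the outcome, as a careful person would: the job done as asked, in the order asked, and still so for the second after the job is handed in, with the robot touching nothing.
It also fails if it takes over 72 s, if anything falls off the work surface, if the arm or the gripper's body presses on something with over 40 N, if the wrist force passes 120 N, or if a joint passes its speed limit or range.

### The arm

A 6-joint arm with a two-finger parallel gripper is mounted at the origin on the work surface. World frame = base frame: x ahead of the robot, y to its left, z up, the work surface at z = 0. Lengths are in mm, angles in rad, forces in N, time in s.
With the tool pointing down it reaches from about 275 to 750 mm from the base axis. Payload 10.2 kg.
Tool frame: the origin (TCP) lies at the very end of the fingers, on their centre line; the grasp point (between the pads) lies 19 mm behind it; z points along the fingers, y is the line along which they close (so a half turn about z gives the same grasp; the last joint's range is limited). The gripper opens to 85 mm and grips with 20 to 120 N. Pads are 22 mm wide; open, the fingers measure 114 mm over their backs; the gripper's body (76 mm by 85 mm) begins 54 mm behind the grasp point. The pads swing forward as they close: fully open they stand 13 mm farther back than shut.
Start: joints at [-1.435, 0.313, 1.498, -0, 1.331, -0.223], TCP at [184.342, -491.578, 231.294] pointing down, gripper open.
Joint ranges: [-2.94, 2.94], [-0.97, 2.17], [0.19, 2.56], [-1.23, 4.37], [0.02, 3.11], [-2.88, 2.88]. Speed limits (rad/s): [2.39, 2.39, 3.01, 3.14, 3.14, 3.14].

### API

Orientations are given as a unit quaternion [w, x, y, z].
In Python, from rig import ctrl, optics gives the robot as it stands. The module is installed in compiled form; this text tells all that it offers.
- The arm moves only by the shell command python3 -m handwheel 'ROWS' [FORCE]. ROWS is JSON, a list that holds one entry, the list of rows, each a list of 5 numbers: the gripper command: -1 is fully open, 1 is shut, values between are in proportion, then the shift along the world's x, y, z in units of 50 mm (1.0 is 50 mm), then the turn about the world's z in units of 8 degrees (1.0 is 8 degrees). In form: [[[gripper, tx, ty, tz, twist], ...]]. A call has 1 to 10 rows; each row shifts and turns the commanded pose from where the row before left it; what a row does not reach is not made up. A row lasts 1/10 s, in which the tool goes at most 50 mm and 8.59 degrees, less where a joint would pass 70% of its speed; a pose out of reach is approached as far as the arm can. A call is refused whole if a number of a shift passes 1 or a number of a turn 1, either way. A call with a gripper value outside its range is refused whole. The fingers move at their own pace and stop on an object; FORCE is the grip in N (left out, the last holds). Time passes only in rows, so rows that do not move let the fingers close. It gives the time, the measured TCP pose, the force, the opening and the grip force at its end, in the units of the state.
- ctrl.sense(): the state, without advancing time (a new reading comes with each control period).
- optics.capture(name): name is "scene" or "top" or "wrist"; returns a dict with "img" (420x560x3 uint8, blue, green, red), "K" (3x3 intrinsics, pixels), "dist_coeffs" ([k1, k2, p1, p2, k3] as OpenCV has them; the pictures are not rectified), "R" (3x3) and "t" (3): a world point X has camera coordinates R X + t. Camera axes: x right, y down, z forward; pixel columns grow to the right and rows downward; lengths in mm; the calibration is good to about 2 mm. A picture is of the moment at which its call begins. There is no depth.
- ctrl.finish_job(): hands the job in; it is judged then, once.
The state is a dict: "time_s": time; "joints": joint angles; "dq": joint speeds; "tau": joint torques, N m; "eef_pos": TCP position; "ee_rot": TCP orientation; "force": force on the tool from outside, world axes, zero at the start; "wrist_torque": the same for the moment, N m; "grip_width": opening from 0.0 (shut) to 1.0 (fully open); "grip_force": force on a finger pad.
Only numpy, scipy, OpenCV 4.12 (cv2) and the standard library are available. Lean on these libraries where they do the work, as an engineer would, in place of code of your own. Each camera call takes 0.05 s, during which the arm holds its last target. There are 200 camera calls.

## Working session

There is one attempt and no reset: what is moved stays moved. The work goes in short steps, Python scripts to look and compute and a shell command to move; the robot and the scene stay as the last step left them, time stands still between calls to the robot, and variables do not carry over. Pictures are saved under pics/ and viewed, at most 10 in all, crops included, and the job is handed in when it is done.

```bash
mkdir -p pics
cat > h.py <<'E'
import cv2,numpy as np
from rig import ctrl,optics
def cap(n,f,crop=None,s=1):
    c=optics.capture(n); im=c["img"]
    cv2.imwrite("pics/raw_"+f,im)
    if crop: x0,y0,x1,y1=crop; im=im[y0:y1,x0:x1]
    if s!=1: im=cv2.resize(im,None,fx=s,fy=s,interpolation=cv2.INTER_CUBIC)
    cv2.imwrite("pics/"+f,im)
    np.savez("pics/"+f+".npz",**{k:np.array(c[k],float) for k in("K","dist_coeffs","R","t")}); return c
def px(f,pts,z):
    c=np.load("pics/"+f+".npz"); u=cv2.undistortPoints(np.array(pts,float).reshape(-1,1,2),c["K"],c["dist_coeffs"]).reshape(-1,2)
    o=-c["R"].T@c["t"].ravel(); out=[]
    for (a,b),zz in zip(u,np.broadcast_to(z,len(u))):
        d=c["R"].T@np.array([a,b,1]); out.append(o+d*(zz-o[2])/d[2])
    return np.round(out,1)
def proj(f,X):
    c=np.load("pics/"+f+".npz"); return cv2.projectPoints(np.array(X,float).reshape(-1,1,3),cv2.Rodrigues(c["R"])[0],c["t"].ravel(),c["K"],c["dist_coeffs"])[0].reshape(-1,2).round(1)
E
python3 - <<'E'
from h import *
cap("top","top0.png",s=1.4);cap("scene","scene0.png",s=1.4)
for n in("top0.png","scene0.png"):
    c=np.load("pics/%s.npz"%n);print(-c["R"].T@c["t"].ravel(),c["R"].round(2).tolist())
s=ctrl.sense();print(s)
E
```

```text
[ 498.59259716   34.20124539 1313.95623525] [[0.01, -1.0, 0.02], [-1.0, -0.01, -0.08], [0.08, -0.02, -1.0]]
[1028.09005785 -781.94153226  903.41298932] [[0.87, 0.5, -0.01], [0.31, -0.55, -0.77], [-0.39, 0.67, -0.64]]
{'time_s': 0.1, 'joints': array([-1.43537265e+00,  3.13391567e-01,  1.49833888e+00, -4.73920312e-07,
        1.33099122e+00, -2.23371248e-01]), 'dq': array([ 2.52130992e-04, -1.18022813e-03, -1.12541573e-03, -7.35200400e-05,
        3.70786268e-03, -4.79809028e-04]), 'tau': array([ 2.35752617e-03, -4.12898755e+01, -2.60142589e+01, -2.23360885e-04,
        3.03026362e-03, -9.31623163e-06]), 'eef_pos': array([ 184.32399042, -491.34449839,  230.80193704]), 'ee_rot': array([-5.63970354e-04,  9.83951220e-01,  1.78436763e-01,  2.45855399e-05]), 'force': array([ 0.05433772, -0.01568277,  0.83300807]), 'wrist_torque': array([-0.02094029, -0.00632179,  0.00081271]), 'grip_force': 0.0, 'grip_width': 1.0008377378339024}
```

View pics/top0.png

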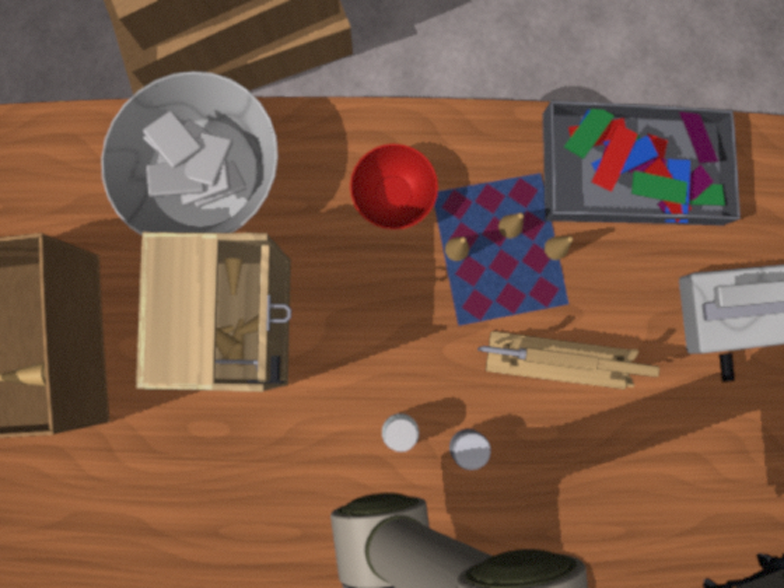

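View pics/scene0.png

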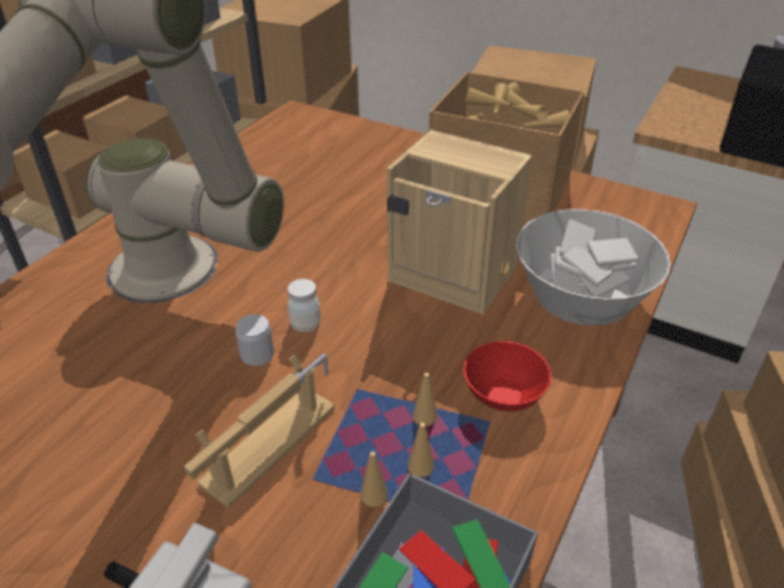

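The top view shows the hopper at (140–290, 233–388) with its ring at about (280, 313), and the pole running from hook (485, 350) to tail (657, 371). Both are roughly parallel to world y. I'll enlarge both areas.

Run:
```python
from h import *
im=cv2.imread("pics/raw_top0.png")
a=cv2.resize(im[155:285,90:220],None,fx=4.5,fy=4.5,interpolation=cv2.INTER_CUBIC)[:295+290]
b=cv2.resize(im[225:285,335:480],None,fx=5.5,fy=5.5,interpolation=cv2.INTER_CUBIC)
cv2.imwrite("pics/a.png",a);cv2.imwrite("pics/b.png",b)
```

```text
(no output)
```

View pics/a.png

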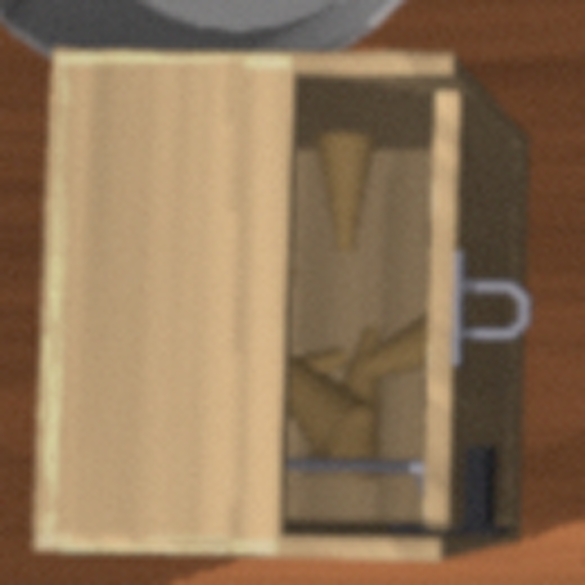

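View pics/b.png

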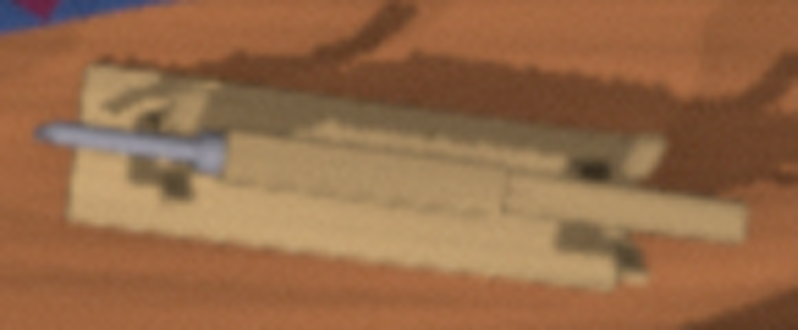

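Crop a shows the ring hole centred at about (488, 310), the hatch's front top edge from (460, 90) to (447, 525), and the hopper roof corners. Crop b shows the grip block from (227, 158) to (503, 192), the tail end at (745, 222) and the rod end at (42, 132).

Run:
```python
from h import *
A=lambda p:[(90+(x+.5)/4.5-.5,155+(y+.5)/4.5-.5) for x,y in p]
B=lambda p:[(335+(x+.5)/5.5-.5,225+(y+.5)/5.5-.5) for x,y in p]
r=px("top0.png",A([(488,310),(460,90),(447,525),(55,52),(35,550),(455,55),(442,557)]),[240,248,248,270,270,270,270]);print(r)
d=r[1]-r[2];print("hatch yaw(x axis dir)",np.degrees(np.arctan2(d[1],d[0]))-0, )
d=r[3]-r[4];print(np.degrees(np.arctan2(d[1],d[0])))
p=px("top0.png",B([(227,158),(503,192),(745,222),(42,132)]),[104,104,100,90]);print(p)
for i,j in((1,0),(2,0),(2,3)):
    d=p[j]-p[i];print(np.degrees(np.arctan2(d[1],d[0])),np.linalg.norm(d[:2]))
print((p[0]+p[1])/2)
print(px("top0.png",[(x/1.4,y/1.4) for x,y in[(400,432),(470,450),(457,240),(394,185)]],[90,75,90,60]))
```

```text
[[566.8 184.4 240. ]
 [663.7 198.2 248. ]
 [472.  199.6 248. ]
 [676.2 376.4 270. ]
 [457.9 377.6 270. ]
 [675.6 197.5 270. ]
 [458.9 198.1 270. ]]
hatch yaw(x axis dir) -0.41842809229309447
-0.31495301374148954
[[ 512.7 -196.3  104. ]
 [ 499.1 -312.4  104. ]
 [ 486.5 -419.   100. ]
 [ 523.1 -121.8   90. ]]
83.31879819386369 116.89384072738817
83.29016319224306 224.23588026897033
82.97940795344432 299.4451535757425
[ 505.9  -254.35  104.  ]
[[ 387.1    4.9   90. ]
 [ 356.9 -109.8   75. ]
 [ 699.1  -85.3   90. ]
 [ 796.5   18.3   60. ]]
```

```bash
python3 -m handwheel '[[[-1,0.54,0.4,0,0.65],[-1,0.54,0.4,0,0.65],[-1,0.54,0.4,0,0.65],[-1,0.54,0.4,0,0.65],[-1,0.54,0.4,0,0.65],[-1,0.54,0.4,0,0.65],[-1,0.54,0.4,0,0.65],[-1,0.54,0.4,0,0.65],[-1,0.54,0.4,0,0.65],[-1,0.54,0.4,0,0.65]]]'
python3 -m handwheel '[[[-1,0.5,0.37,-0.3,0.66],[-1,0.5,0.37,-0.3,0.66],[-1,0,0,-0.3,0],[-1,0,0,0,0],[-1,0,0,0,0]]]'
python3 - <<'E'
from h import *
s=ctrl.sense();q=s["ee_rot"];print(s["eef_pos"],2*np.degrees(np.arctan2(q[2],q[1])),q,s["joints"])
cap("wrist","w1.png",s=1.3)
print(proj("w1.png",[[506,-254,104],[513,-196,104],[499,-312,104]])*1.3)
E
```

```text
time_s: 1.1
eef_pos: [455.3, -290.5, 231.0]
ee_rot: [-0.0, 0.805, 0.593, -0.0]
force: [0.4, -0.7, 0.4]
grip_width: 1.0
grip_force: 0.0
time_s: 1.6
eef_pos: [504.1, -254.8, 186.5]
ee_rot: [-0.0, 0.748, 0.663, -0.0]
force: [0.6, -0.6, 0.0]
grip_width: 1.0
grip_force: 0.0
[ 504.13283049 -254.80721597  186.52005806] 83.08293921660088 [-1.71551340e-04  7.48475919e-01  6.63161942e-01 -8.91045682e-05] [-6.75304877e-01  4.36819879e-01  1.44061373e+00 -1.23156385e-04
  1.26452741e+00 -5.54542238e-01]
[[364.65 287.04]
 [364.39 161.72]
 [364.91 397.15]]
```

View pics/w1.png

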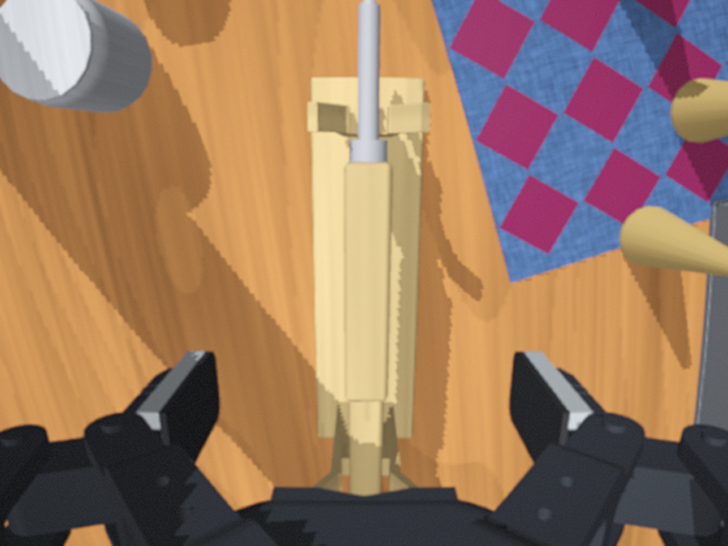

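The wrist view shows the grip block from (368, 163) to (366, 402), within about 1 mm of the estimate and square to the fingers. Next I descend and grip.

```bash
python3 -m handwheel '[[[-1,0.06,0,-0.5,0],[-1,0,0,-0.5,0],[-1,0,0,-0.5,0],[-1,0,0,-0.4,0],[-1,0,0,-0.4,0],[-1,0,0,0,0],[1,0,0,0,0],[1,0,0,0,0],[1,0,0,0,0],[1,0,0,0,0]]]' 100
python3 -m handwheel '[[[1,0,0,0,0],[1,0,0,0,0],[1,0,0,0,0],[1,0,0,0.1,0],[1,0,0,0.2,0],[1,0,0,0,0],[1,0,0,0,0]]]'
```

```text
time_s: 2.65
eef_pos: [507.6, -254.8, 72.1]
ee_rot: [0.001, 0.748, 0.663, 0.0]
force: [0.3, -1.0, 0.1]
grip_width: 0.329
grip_force: 0.0
time_s: 3.35
eef_pos: [507.4, -254.6, 86.5]
ee_rot: [0.0, 0.748, 0.663, 0.0]
force: [-0.8, -0.8, -2.6]
grip_width: 0.246
grip_force: 97.8
```

```bash
python3 -m handwheel '[[[1,0,0,0.5,0],[1,0,0,0.8,0],[1,0,0,0.8,0],[1,0,0,0.8,0],[1,0,0,0.8,0],[1,0,0,0.6,0],[1,0.1,0.5,0.1,0.08],[1,0.15,0.7,0,0.1],[1,0.15,0.7,0,0.1],[1,0.15,0.7,0,0.1]]]'
python3 -m handwheel '[[[1,0.15,0.7,0,0.1],[1,0.15,0.7,0,0.1],[1,0.15,0.7,0,0.1],[1,0.13,0.6,0,0.1],[1,0.1,0.5,0,0.04],[1,0.04,0.3,0,0],[1,0,0,0,0],[1,0,0,0,0],[1,0,0,0,0]]]'
python3 - <<'E'
from h import *
s=ctrl.sense();q=s["ee_rot"];print(s["eef_pos"],2*np.degrees(np.arctan2(q[2],q[1])),s["force"],s["wrist_torque"])
c=cap("top","t2.png",(90,150,240,262),5)
cap("scene","s2.png",(240,60,420,200),4.4)
cap("wrist","w2.png")
E
```

```text
time_s: 4.35
eef_pos: [534.8, -123.2, 305.9]
ee_rot: [-0.0, 0.73, 0.683, -0.0]
force: [0.9, -0.4, -2.0]
grip_width: 0.237
grip_force: 98.2
time_s: 5.25
eef_pos: [570.8, 49.4, 306.2]
ee_rot: [0.0, 0.71, 0.705, -0.0]
force: [0.9, -0.0, -1.6]
grip_width: 0.242
grip_force: 98.1
[570.78380841  49.35732598 306.20739518] 89.60312235244521 [ 0.92518269 -0.00165396 -1.62171678] [-0.01281746  0.01988963 -0.01024968]
```

View pics/t2.png

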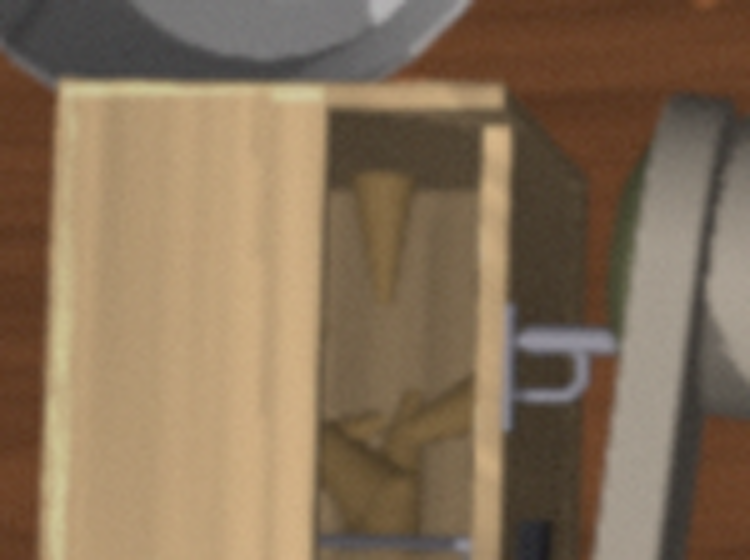

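View pics/s2.png

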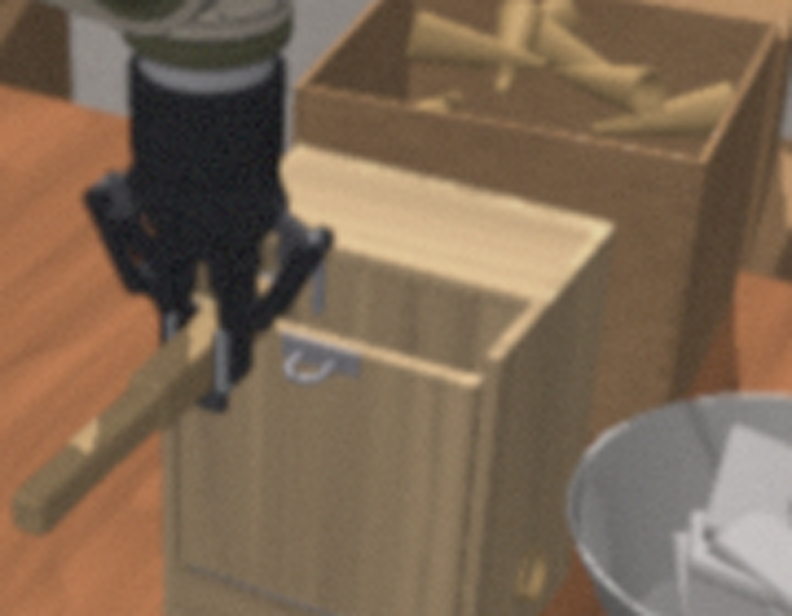

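In the top crop the rod lies along row 341 and ends at column 517. The ring centre is at (543, 370). The scene crop shows the pole held straight.

Run:
```python
from h import *
T=lambda p:[(90+(x+.5)/5-.5,150+(y+.5)/5-.5) for x,y in p]
print(px("t2.png",T([(517,341),(605,343),(543,370),(513,370),(573,370)]),[325,325,240,240,240]))
print(proj("t2.png",[[570.3,179.5+0,280],[570.3,184,325]]))
w=cv2.imread("pics/w2.png");cv2.imwrite("pics/w2.png",cv2.resize(w[0:280],None,fx=1.4,fy=1.4))
print(proj("w2.png",[[570.3,179.4,280],[570.3,179.4,325],[567,184.4,240]])*1.4)
```

```text
[[571.8 182.1 325. ]
 [571.4 149.7 325. ]
 [566.6 184.2 240. ]
 [566.5 196.2 240. ]
 [566.8 172.1 240. ]]
[[197.8 220.4]
 [192.  218.6]]
[[ 381.64  -62.02]
 [ 378.   -141.96]
 [ 374.22  -33.18]]
```

View pics/w2.png

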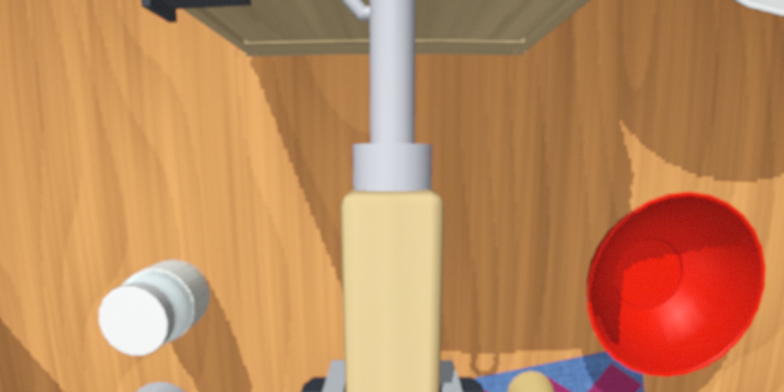

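The wrist view shows the rod centred and aligned. Prong at about (571.6, 179), ring at (566.7, 184.3), so I shift by (−5, +2.5) and lower carefully.

```bash
python3 -m handwheel '[[[1,-0.1,0.05,0,0],[1,0,0,-0.2,0],[1,0,0,-0.2,0],[1,0,0,-0.2,0],[1,0,0,0,0],[1,0,0,0,0]]]'
python3 -m handwheel '[[[1,0,0,-0.1,0],[1,0,0,-0.1,0],[1,0,0,-0.06,0],[1,0,0,-0.06,0],[1,0,0,0,0]]]'
python3 - <<'E'
from h import *
cap("top","t3.png",(90,150,240,262),5)
E
```

```text
time_s: 6.0
eef_pos: [565.8, 52.9, 276.1]
ee_rot: [-0.0, 0.709, 0.705, -0.0]
force: [-1.3, 0.1, -2.6]
grip_width: 0.245
grip_force: 98.1
time_s: 6.5
eef_pos: [565.7, 52.9, 259.9]
ee_rot: [-0.0, 0.709, 0.705, -0.0]
force: [-0.1, -0.2, -1.8]
grip_width: 0.243
grip_force: 98.1
```

View pics/t3.png

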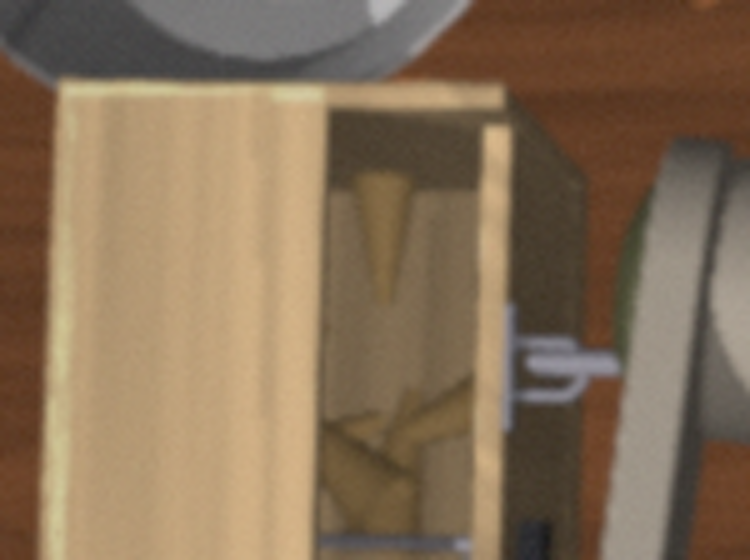

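The rod lies between the ring's arms (rows 343 and 397) with its end inside the hole, and there is no contact force. I lower fully, then begin the pull.

```bash
python3 -m handwheel '[[[1,0,0,-0.14,0],[1,0,0,-0.14,0],[1,0,0,-0.14,0],[1,0,0,-0.1,0],[1,0,0,0,0]]]'
python3 -m handwheel '[[[1,0,-0.06,0,0],[1,0,-0.06,0,0],[1,0,-0.06,0,0],[1,0,0,0,0]]]'
python3 -m handwheel '[[[1,0,-0.06,0,0],[1,0,-0.06,0,0],[1,0,0,0,0]]]'
```

```text
time_s: 7.05
eef_pos: [565.5, 52.9, 233.3]
ee_rot: [-0.001, 0.709, 0.705, -0.001]
force: [0.3, -0.1, -2.8]
grip_width: 0.244
grip_force: 98.1
time_s: 7.45
eef_pos: [565.9, 43.7, 234.4]
ee_rot: [-0.0, 0.709, 0.705, 0.0]
force: [0.3, 1.7, -2.4]
grip_width: 0.244
grip_force: 98.1
time_s: 7.75
eef_pos: [565.8, 37.6, 234.2]
ee_rot: [-0.0, 0.709, 0.705, -0.0]
force: [-0.3, 2.8, -2.8]
grip_width: 0.241
grip_force: 98.0
```

Run:
```python
import numpy as np
t=np.r_[np.arange(0.04,0.55,.05),np.arange(.56,1.0,.02)]
o=36*np.cos(t)+190*np.sin(t);u=190*np.cos(t)-36*np.sin(t)
y=45.1-(o-36);z=234.2-(190-u)
for i in range(len(t)):print("%.2f y%.1f z%.1f | %.3f %.3f"%(t[i],y[i],z[i],*( (0,0) if i==0 else ((y[i]-y[i-1])/50,(z[i]-z[i-1])/50))))
```

```text
0.04 y37.5 z232.6 | 0.000 0.000
0.09 y28.2 z230.2 | -0.187 -0.048
0.14 y18.9 z227.3 | -0.185 -0.058
0.19 y9.9 z224.0 | -0.181 -0.067
0.24 y1.0 z220.2 | -0.178 -0.076
0.29 y-7.7 z216.0 | -0.174 -0.084
0.34 y-16.2 z211.3 | -0.169 -0.093
0.39 y-24.4 z206.2 | -0.165 -0.101
0.44 y-32.4 z200.8 | -0.159 -0.110
0.49 y-40.1 z194.9 | -0.154 -0.117
0.54 y-47.5 z188.7 | -0.148 -0.125
0.56 y-50.3 z186.1 | -0.057 -0.052
0.58 y-53.1 z183.4 | -0.056 -0.053
0.60 y-55.9 z180.7 | -0.055 -0.054
0.62 y-58.6 z177.9 | -0.054 -0.055
0.64 y-61.2 z175.1 | -0.053 -0.056
0.66 y-63.8 z172.2 | -0.052 -0.057
0.68 y-66.4 z169.3 | -0.051 -0.058
0.70 y-68.8 z166.3 | -0.049 -0.059
0.72 y-71.2 z163.3 | -0.048 -0.060
0.74 y-73.6 z160.2 | -0.047 -0.061
0.76 y-75.9 z157.1 | -0.046 -0.062
0.78 y-78.1 z154.0 | -0.045 -0.063
0.80 y-80.3 z150.7 | -0.043 -0.064
0.82 y-82.4 z147.5 | -0.042 -0.065
0.84 y-84.4 z144.2 | -0.041 -0.066
0.86 y-86.4 z140.9 | -0.039 -0.067
0.88 y-88.3 z137.5 | -0.038 -0.067
0.90 y-90.1 z134.1 | -0.037 -0.068
0.92 y-91.9 z130.7 | -0.035 -0.069
0.94 y-93.6 z127.2 | -0.034 -0.070
0.96 y-95.2 z123.7 | -0.032 -0.070
0.98 y-96.7 z120.1 | -0.031 -0.071
```

```bash
python3 -m handwheel '[[[1,0,-0.095,-0.04,0],[1,0,-0.095,-0.04,0],[1,0,-0.095,-0.04,0],[1,0,-0.09,-0.04,0],[1,0,-0.09,-0.04,0],[1,0,-0.09,-0.04,0],[1,0,-0.09,-0.04,0],[1,0,-0.09,-0.04,0],[1,0,0,0,0]]]'
python3 -m handwheel '[[[1,0,-0.09,-0.045,0],[1,0,-0.09,-0.045,0],[1,0,-0.085,-0.045,0],[1,0,-0.085,-0.05,0],[1,0,-0.085,-0.05,0],[1,0,-0.08,-0.05,0],[1,0,-0.08,-0.055,0],[1,0,-0.08,-0.055,0],[1,0,0,0,0],[1,0,0,0,0]]]'
```

```text
time_s: 8.65
eef_pos: [565.7, 0.6, 217.8]
ee_rot: [-0.0, 0.709, 0.705, -0.0]
force: [0.3, 2.3, -2.7]
grip_width: 0.237
grip_force: 98.1
time_s: 9.65
eef_pos: [565.8, -32.6, 198.5]
ee_rot: [-0.0, 0.709, 0.705, 0.0]
force: [0.6, 3.0, -3.0]
grip_width: 0.244
grip_force: 98.2
```

```bash
python3 -m handwheel '[[[1,0,-0.077,-0.065,0],[1,0,-0.077,-0.065,0],[1,0,0,0,0]]]'
python3 -m handwheel '[[[1,0,-0.05,-0.045,0],[1,0,-0.05,-0.045,0],[1,0,0,0,0]]]'
for i in 1; do python3 -m handwheel '[[[1,0,-0.05,-0.05,0],[1,0,0,0,0]]]'; python3 -m handwheel '[[[1,0,-0.04,-0.045,0],[1,0,0,0,0]]]'; done
```

```text
time_s: 9.95
eef_pos: [565.7, -40.7, 191.5]
ee_rot: [-0.0, 0.709, 0.705, -0.0]
force: [-0.3, 3.3, -2.5]
grip_width: 0.244
grip_force: 98.2
time_s: 10.25
eef_pos: [565.7, -45.6, 187.2]
ee_rot: [-0.0, 0.709, 0.705, -0.0]
force: [-0.0, 3.3, -2.1]
grip_width: 0.241
grip_force: 98.2
time_s: 10.45
eef_pos: [565.8, -48.0, 184.8]
ee_rot: [-0.0, 0.709, 0.705, -0.0]
force: [0.2, 4.6, -1.8]
grip_width: 0.236
grip_force: 98.2
time_s: 10.65
eef_pos: [565.8, -50.0, 182.5]
ee_rot: [-0.0, 0.709, 0.705, -0.0]
force: [-0.3, 3.7, -1.7]
grip_width: 0.247
grip_force: 98.2
```

```bash
for c in 1; do
python3 -m handwheel '[[[1,0,-0.028,-0.03,0],[1,0,0,0,0]]]'|grep -E "eef|^force"; python3 -m handwheel '[[[1,0,-0.028,-0.03,0],[1,0,0,0,0]]]'|grep -E "eef|^force"
python3 -m handwheel '[[[1,0,-0.028,-0.03,0],[1,0,0,0,0]]]'|grep -E "eef|^force"; python3 -m handwheel '[[[1,0,-0.027,-0.03,0],[1,0,0,0,0]]]'|grep -E "eef|^force"; done
```

```text
eef_pos: [565.8, -51.3, 181.1]
force: [-0.2, 3.3, -0.7]
eef_pos: [565.8, -52.8, 179.7]
force: [-0.3, 3.4, -0.4]
eef_pos: [565.8, -54.1, 178.1]
force: [-0.3, 3.1, -0.6]
eef_pos: [565.8, -55.5, 176.7]
force: [-0.3, 2.7, 0.1]
```

```bash
python3 -m handwheel '[[[1,0,-0.028,-0.027,0],[1,0,0,0,0]]]'|grep -E "eef|^force"; python3 -m handwheel '[[[1,0,-0.028,-0.027,0],[1,0,0,0,0]]]'|grep -E "eef|^force"
python3 -m handwheel '[[[1,0,-0.027,-0.028,0],[1,0,0,0,0]]]'|grep -E "eef|^force"; python3 -m handwheel '[[[1,0,-0.027,-0.028,0],[1,0,0,0,0]]]'|grep -E "eef|^force"
```

```text
eef_pos: [565.8, -56.9, 175.3]
force: [-0.6, 2.7, -1.4]
eef_pos: [565.8, -58.3, 173.9]
force: [-0.5, 2.2, -0.7]
eef_pos: [565.8, -59.6, 172.5]
force: [-0.1, 2.5, -1.8]
eef_pos: [565.8, -61.0, 171.1]
force: [-0.8, 2.8, -1.0]
```

```bash
python3 -m handwheel '[[[1,0,-0.026,-0.029,0],[1,0,0,0,0]]]'|grep -E "eef|^force"; python3 -m handwheel '[[[1,0,-0.026,-0.029,0],[1,0,0,0,0]]]'|grep -E "eef|^force"
python3 -m handwheel '[[[1,0,-0.026,-0.029,0],[1,0,0,0,0]]]'|grep -E "eef|^force"; python3 -m handwheel '[[[1,0,-0.026,-0.029,0],[1,0,0,0,0]]]'|grep -E "eef|^force"
```

```text
eef_pos: [565.8, -62.3, 169.7]
force: [0.4, 2.5, -1.0]
eef_pos: [565.8, -63.4, 168.3]
force: [0.1, 3.2, -0.0]
eef_pos: [565.9, -64.4, 167.0]
force: [-0.6, 4.4, 0.2]
eef_pos: [565.8, -65.6, 165.5]
force: [-0.2, 5.8, 0.4]
```

```bash
python3 -m handwheel '[[[1,0,-0.025,-0.03,0],[1,0,0,0,0]]]'|grep -E "eef|^force"; python3 -m handwheel '[[[1,0,-0.025,-0.03,0],[1,0,0,0,0]]]'|grep -E "eef|^force"
```

```text
eef_pos: [565.9, -66.8, 164.1]
force: [-0.3, 5.8, 1.7]
eef_pos: [565.9, -68.0, 162.6]
force: [0.5, 7.3, 1.6]
```

```bash
for k in 1; do python3 -m handwheel '[[[1,0,-0.025,-0.03,0],[1,0,0,0,0]]]'|grep -E "eef|^force"; python3 -m handwheel '[[[1,0,-0.016,-0.02,0],[1,0,0,0,0]]]'|grep -E "eef|^force"; python3 -m handwheel '[[[1,0,-0.016,-0.02,0],[1,0,0,0,0]]]'|grep -E "eef|^force"; done
```

```text
eef_pos: [565.9, -69.2, 161.2]
force: [-0.4, 6.9, 1.8]
eef_pos: [565.9, -69.9, 160.2]
force: [-0.4, 7.4, 2.9]
eef_pos: [565.9, -70.6, 159.3]
force: [-0.7, 7.7, 2.4]
```

```bash
for k in 1; do python3 -m handwheel '[[[1,0,-0.016,-0.02,0],[1,0,0,0,0]]]'|grep -E "eef|^force"; python3 -m handwheel '[[[1,0,-0.016,-0.02,0],[1,0,0,0,0]]]'|grep -E "eef|^force"; python3 -m handwheel '[[[1,0,-0.016,-0.02,0],[1,0,0,0,0]]]'|grep -E "eef|^force"; done
```

```text
eef_pos: [565.9, -71.8, 158.2]
force: [-0.3, 6.0, 0.7]
eef_pos: [565.8, -73.2, 156.9]
force: [-0.0, 2.5, -0.9]
eef_pos: [565.7, -74.3, 155.6]
force: [0.3, 1.3, -2.8]
```

```bash
for k in 1; do python3 -m handwheel '[[[1,0,-0.016,-0.02,0],[1,0,0,0,0]]]'|grep -E "eef|^force"; python3 -m handwheel '[[[1,0,-0.016,-0.02,0],[1,0,0,0,0]]]'|grep -E "eef|^force"; done
```

```text
eef_pos: [565.8, -74.6, 154.9]
force: [-0.7, 3.0, -1.5]
eef_pos: [565.8, -75.3, 153.9]
force: [0.3, 3.4, -0.9]
```

```bash
for k in 1; do python3 -m handwheel '[[[1,0,-0.016,-0.02,0],[1,0,0,0,0]]]'|grep -E "eef|^force";  python3 -m handwheel '[[[1,0,-0.012,-0.016,0],[1,0,0,0,0]]]'|grep -E "eef|^force"; done
```

```text
eef_pos: [565.8, -76.1, 152.9]
force: [-0.7, 3.9, -1.7]
eef_pos: [565.8, -76.5, 152.1]
force: [-0.4, 5.4, -1.0]
```

```bash
python3 -m handwheel '[[[1,0,-0.012,-0.016,0],[1,0,0,0,0]]]'|grep -E "eef|^force"
python3 -m handwheel '[[[1,0,0.016,0.02,0],[1,0,0.016,0.02,0],[1,0,0,0,0]]]'|grep -E "eef|^force"
python3 -m handwheel '[[[1,0,0.016,0.02,0],[1,0,0.016,0.02,0],[1,0,0,0,0]]]'|grep -E "eef|^force"
python3 -m handwheel '[[[1,0,0.016,0.02,0],[1,0,0.016,0.02,0],[1,0,0,0,0]]]'|grep -E "eef|^force"
```

```text
eef_pos: [565.9, -76.7, 151.5]
force: [-1.2, 6.9, 0.7]
eef_pos: [565.9, -75.7, 153.5]
force: [-0.1, 3.3, -1.1]
eef_pos: [565.9, -74.5, 155.4]
force: [-0.0, 2.1, -2.7]
eef_pos: [565.9, -72.8, 157.6]
force: [-0.2, 0.2, -2.0]
```

The pull peaked, dropped, then rose slightly at the stop. Backing off brought the force to zero, so the catch holds. I'll unhook straight up in short steps.

```bash
python3 -m handwheel '[[[1,0,0.03,0.04,0],[1,0,0,0.06,0],[1,0,0,0.06,0],[1,0,0,0,0]]]'|grep -E "eef|^force"
python3 -m handwheel '[[[1,0,0,0.08,0],[1,0,0,0.08,0],[1,0,0,0,0]]]'|grep -E "eef|^force"
python3 -m handwheel '[[[1,0,0,0.08,0],[1,0,0,0.08,0],[1,0,0,0,0]]]'|grep -E "eef|^force"
python3 - <<'E'
from h import *
cap("top","t4.png",(90,150,240,262),5)
a=cv2.imread("pics/t4.png");c=cap("scene","s4.png",(240,60,420,200),4.4)
E
```

```text
eef_pos: [566.1, -71.2, 166.0]
force: [-0.0, -0.9, -1.1]
eef_pos: [566.1, -71.2, 174.1]
force: [0.4, 0.0, -2.1]
eef_pos: [566.1, -71.2, 182.1]
force: [0.2, -0.1, -2.1]
```

View pics/s4.png

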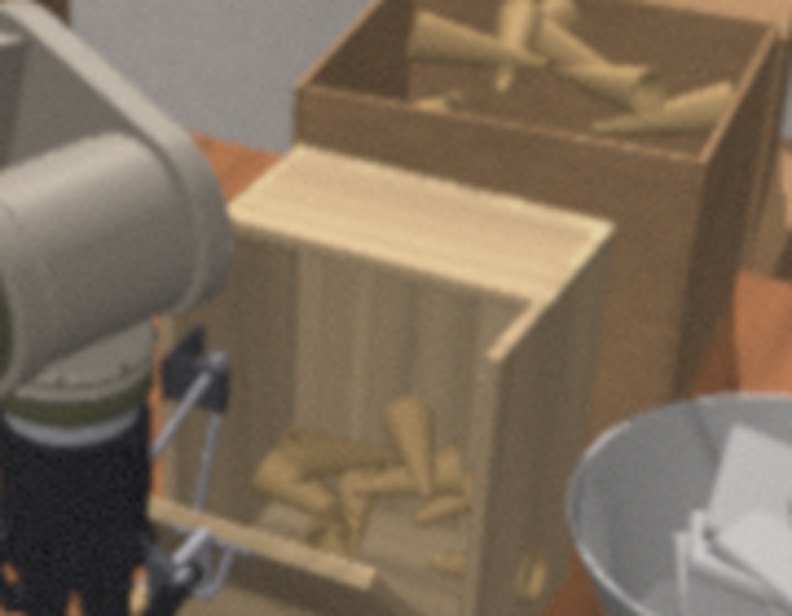

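The hatch is down and staying open, with the pole free of load. I lift clear, return above the stand, and check for slip in the grip numerically by comparing wrist images.

```bash
python3 -m handwheel '[[[1,0,0,0.15,0],[1,0,0,0.3,0],[1,0,0,0.4,0],[1,0,0,0.4,0],[1,-0.1,-0.4,0.1,-0.1],[1,-0.2,-0.6,0,-0.14],[1,-0.2,-0.6,0,-0.14],[1,-0.2,-0.6,0,-0.14],[1,-0.2,-0.6,0,-0.14],[1,-0.17,-0.5,0,-0.1]]]'|grep -E "eef|^force"
python3 -m handwheel '[[[1,-0.1,-0.3,0,-0.06],[1,0,-0.07,0,0],[1,0,0,0,0],[1,0,0,0,0]]]'
python3 - <<'E'
from h import *
s=ctrl.sense();q=s["ee_rot"];print(s["eef_pos"],2*np.degrees(np.arctan2(q[2],q[1])),s["force"],s["wrist_torque"])
cap("wrist","w5.png");cap("top","t5.png")
a=cv2.imread("pics/raw_w2.png",0);b=cv2.imread("pics/raw_w5.png",0)
for n,(x0,y0,x1,y1) in {"front":(240,95,320,165),"block":(235,125,325,250)}.items():
    r=cv2.matchTemplate(b,a[y0:y1,x0:x1],cv2.TM_CCOEFF_NORMED);_,v,_,l=cv2.minMaxLoc(r);print(n,l[0]-x0,l[1]-y0,round(v,2))
# hatch staying open: difference of t5 and t4 around the hopper; stand/bystanders t5 vs top0
t=cv2.imread("pics/raw_t5.png",0).astype(int)
print(np.abs(t-cv2.imread("pics/raw_t4.png",0))[160:280,95:215].mean())
E
```

```text
eef_pos: [511.7, -237.6, 249.4]
force: [0.8, 0.5, -3.1]
time_s: 19.05
eef_pos: [507.8, -253.5, 249.0]
ee_rot: [-0.0, 0.748, 0.664, 0.0]
force: [-0.2, 0.2, -3.3]
grip_width: 0.243
grip_force: 98.2
[ 507.79301779 -253.54840299  248.95794051] 83.19455112049621 [-0.22584788  0.24425999 -3.29611287] [ 0.05092845  0.01629449 -0.04458825]
front 156 89 0.73
block -1 1 0.87
1.475625
```

Run:
```python
from h import *
a=cv2.imread("pics/raw_w2.png",0).astype(float);b=cv2.imread("pics/raw_w5.png",0).astype(float)
for n,(r0,r1) in{"rod/collar":(90,112),"collar/block":(128,146)}.items():
    for im in(a,b): 
        p=im[r0:r1,276:286].mean(1);print(n,r0+np.abs(np.diff(p)).argmax(),p.astype(int)[::2])
for im in(a,b):
    for r in(40,80,120,180):
        g=np.abs(np.diff(cv2.GaussianBlur(im,(3,5),0)[r,230:335])); print(r,[230+int(i) for i in np.where(g>14)[0]])
```

```text
rod/collar 101 [211 211 211 211 211 212 213 214 214 214 215]
rod/collar 101 [210 210 210 210 210 210 212 213 213 213 213]
collar/block 135 [214 215 214 215 196 192 211 213 212]
collar/block 135 [212 213 213 213 192 188 207 210 209]
40 [263, 264]
80 [263, 264]
120 [251, 252]
180 [243, 244, 245, 313, 314]
40 []
80 [241, 242, 294, 295, 296, 313, 314]
120 [242, 243, 252, 306, 307, 308, 312, 313, 314]
180 [245, 313, 333]
```

No slip in the grip. I lower the pole into the stand.

```bash
python3 -m handwheel '[[[1,0,-0.025,-0.3,0],[1,0,0,-0.5,0],[1,0,0,-0.6,0],[1,0,0,-0.6,0],[1,0,0,-0.4,0],[1,0,0,-0.2,0],[1,0,0,-0.1,0],[1,0,0,0,0]]]'|grep -E "eef|^force"
python3 -m handwheel '[[[1,0,0,-0.15,0],[1,0,0,-0.15,0],[1,0,0,-0.15,0],[1,0,0,-0.15,0],[1,0,0,0,0]]]'|grep -E "eef|^force"
python3 -m handwheel '[[[1,0,0,-0.1,0],[1,0,0,-0.06,0],[1,0,0,-0.04,0],[1,0,0,0,0]]]'|grep -E "eef|^force"
```

```text
eef_pos: [507.6, -255.7, 114.2]
force: [-0.3, 0.0, -2.3]
eef_pos: [506.8, -255.5, 82.6]
force: [-0.7, 0.5, -1.6]
eef_pos: [507.3, -255.8, 73.7]
force: [-0.3, -0.2, -2.4]
```

```bash
python3 -m handwheel '[[[1,0,0.018,-0.02,0],[1,0,0,-0.02,0],[1,0,0,0,0]]]'|grep -E "eef|^force"
python3 -m handwheel '[[[0.4,0,0,0,0],[0.3,0,0,0,0],[0,0,0,0,0],[-0.5,0,0,0,0],[-1,0,0,0,0],[-1,0,0,0,0],[-1,0,0,0,0],[-1,0,0,0,0],[-1,0,0,0,0]]]'
python3 -m handwheel '[[[-1,0,0,0.2,0],[-1,0,0,0.4,0],[-1,0,0,0.6,0],[-1,0,0,0.6,0],[-1,0,0,0.5,0],[-1,0,0,0,0],[-1,0,0,0,0]]]'
python3 - <<'E'
from h import *
cap("wrist","w6.png")
s=ctrl.sense()
a=cv2.imread("pics/raw_w1.png");b=cv2.imread("pics/raw_w6.png")
s=ctrl.sense();print(s["eef_pos"])
print("expected block pts if at (507.3,-255.3):",proj("w6.png",[[507,-255,104],[513.9,-195.7,104],[500.1,-314.3,104]]))
g=cv2.cvtColor(b,cv2.COLOR_BGR2GRAY).astype(int)
print("col 281 edges",[ (i,int(g[i+1,278:286].mean()-g[i-1,278:286].mean())) for i in range(60,400) if abs(g[i+1,278:286].mean()-g[i-1,278:286].mean())>12])
for r in (160,220,280): print(r,[(c,int(g[r,c+1]-g[r,c-1])) for c in range(235,335) if abs(g[r,c+1]-g[r,c-1])>22])
E
```

```text
eef_pos: [507.4, -254.9, 72.2]
force: [-0.1, 1.0, -0.2]
time_s: 22.05
eef_pos: [507.3, -254.9, 71.9]
ee_rot: [-0.0, 0.748, 0.663, -0.0]
force: [0.2, -0.2, -0.0]
grip_width: 1.002
grip_force: 0.0
time_s: 22.75
eef_pos: [507.3, -254.9, 187.3]
ee_rot: [0.0, 0.748, 0.663, 0.0]
force: [-0.5, -0.3, -1.0]
grip_width: 1.0
grip_force: 0.0
[ 507.03640528 -254.67398709  186.42573203]
expected block pts if at (507.3,-255.3): [[277.1 222.2]
 [276.3 124.1]
 [277.8 308.1]]
col 281 edges [(306, -14), (309, 14), (340, -13), (341, -17), (342, -22), (343, -21), (379, -24), (380, -59), (381, -75), (382, -46), (383, -12)]
160 [(236, 38), (237, 42), (261, -24), (295, -33), (296, -39), (318, -33)]
220 [(237, 33), (238, 39), (294, -29), (295, -34), (297, 33), (298, 40), (304, -23), (305, -28), (316, -30)]
280 [(236, 33), (237, 33), (238, 25), (239, 27), (240, 24), (294, -33), (296, 27), (297, 43), (303, -33), (304, -30), (314, -30)]
```

```bash
python3 -m handwheel '[[[-1,0,0,0.45,0],[-1,0,0,0.45,0],[-1,-0.54,-0.4,0,-0.65],[-1,-0.54,-0.4,0,-0.65],[-1,-0.54,-0.4,0,-0.65],[-1,-0.54,-0.4,0,-0.65],[-1,-0.54,-0.4,0,-0.65],[-1,-0.54,-0.4,0,-0.65],[-1,-0.54,-0.4,0,-0.65],[-1,-0.54,-0.4,0,-0.65]]]'|grep eef
python3 -m handwheel '[[[-1,-0.54,-0.4,0,-0.65],[-1,-0.54,-0.4,0,-0.65],[-1,-0.54,-0.4,0,-0.65],[-1,-0.54,-0.4,0,-0.65],[-1,0,0,0,0],[-1,0,0,0,0]]]'|grep eef
python3 - <<'E'
from h import *
cap("top","t7.png")
a=cv2.imread("pics/raw_top0.png",0);b=cv2.imread("pics/raw_t7.png",0)
d=cv2.absdiff(cv2.GaussianBlur(a,(5,5),0),cv2.GaussianBlur(b,(5,5),0))
n,_,st,_=cv2.connectedComponentsWithStats((d>18).astype(np.uint8));print([s.tolist() for s in st[1:] if s[4]>8])
f=lambda i:i[225:285,335:480].astype(np.float32);print("pole/stand shift px",cv2.phaseCorrelate(f(a),f(b)))
c4=cv2.imread("pics/raw_t4.png",0);print("hopper vs t4",cv2.absdiff(cv2.GaussianBlur(b,(5,5),0),cv2.GaussianBlur(c4,(5,5),0))[160:280,95:190].max())
E
```

```text
eef_pos: [290.0, -415.2, 230.9]
eef_pos: [183.1, -494.6, 230.9]
[[291, 160, 19, 11, 173], [265, 167, 75, 89, 1965], [182, 174, 11, 100, 644], [190, 179, 69, 94, 3262], [335, 182, 4, 9, 16], [192, 187, 18, 30, 413], [311, 192, 8, 7, 41], [197, 218, 11, 13, 58], [193, 221, 10, 7, 51], [439, 256, 8, 3, 18], [451, 258, 15, 4, 30], [530, 396, 17, 19, 75], [327, 410, 9, 10, 28], [502, 414, 4, 6, 20], [517, 414, 6, 4, 15]]
pole/stand shift px ((-0.005482020431799128, -0.3326294411448778), 0.9263715546925863)
hopper vs t4 3
```

Run:
```python
from h import *
a=cv2.imread("pics/raw_top0.png",0);b=cv2.imread("pics/raw_t7.png",0)
for n,(x0,y0,x1,y1) in dict(bowl=(252,105,312,160),cones=(316,148,412,186),jar=(272,294,300,324),tin=(322,306,352,336),rod=(338,242,378,258),grip=(378,248,425,264),tail=(430,256,472,268)).items():
    r=cv2.matchTemplate(cv2.resize(b[y0-6:y1+6,x0-6:x1+6],None,fx=5,fy=5,interpolation=2),cv2.resize(a[y0:y1,x0:x1],None,fx=5,fy=5,interpolation=2),cv2.TM_CCOEFF_NORMED);_,v,_,l=cv2.minMaxLoc(r);print(n,(np.array(l)-30)/5,round(v,3))
# mean sign of the large component: brighter or darker
for(x,y,w,h)in[(265,167,75,89),(190,179,69,94),(291,160,19,11),(311,192,8,7)]:print((b.astype(int)-a)[y:y+h,x:x+w].min(),(b.astype(int)-a)[y:y+h,x:x+w].max())
print(px("top0.png",[(400,250),(400,251)],90))
```

```text
bowl [0. 0.] 0.987
cones [0.2 0. ] 0.932
jar [0. 0.] 0.999
tin [0. 0.] 0.999
rod [ 0.2 -0.4] 0.978
grip [ 0.  -0.8] 0.974
tail [ 0.4 -1. ] 0.987
-67 38
-112 106
-5 43
-42 -4
[[ 520.7 -255.1   90. ]
 [ 518.4 -255.1   90. ]]
```

```bash
python3 -c "
from rig import ctrl
print(ctrl.sense()['force'],ctrl.finish_job())"
```

```text
the job is handed in; nothing more can be done
[ 0.05806336  0.47892025 -0.87157773] None
```

The hatch is open and held by its catch, the pull stayed around 10 N, the pole is back in its stand within about 2 mm, the bystanders show no sign of having moved, and the job is handed in.

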